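Fill the assembly kit tray and leave the rejects

ROBOT

A 6-joint arm with a two-finger parallel gripper is mounted at the origin on the work surface. World frame = base frame: x ahead of the robot, y to its left, z up, the work surface at z = 0. Lengths are in m, angles in rad, forces in N, time in s.
With the tool pointing down it reaches from about 0.375 to 0.925 m from the base axis. Payload 5.7 kg.
Tool frame: the origin (TCP) lies midway between the tips of the shut fingers; the grasp point (between the pads) lies 19 mm behind it; z points along the fingers, y is the line along which they close (so a half turn about z gives the same grasp; the last joint's range is limited). The gripper opens to 85 mm and grips with 20 to 120 N. Pads are 22 mm wide; open, the fingers measure 114 mm over their backs; the gripper's body (76 mm by 85 mm) begins 54 mm behind the grasp point. The pads swing forward as they close: fully open they stand 13 mm farther back than shut.
Start: joints at [-1.434, 0.359, 1.51, -0, 1.272, -0.115], TCP at [0.149, -0.581, 0.231] pointing down, gripper open.
Joint ranges: [-2.97, 2.97], [-1.01, 2.36], [0.21, 2.38], [-0.96, 4.11], [0.2, 2.71], [-2.98, 2.98]. Speed limits (rad/s): [2.39, 2.39, 3.14, 3.14, 3.14, 3.14].

INTERFACE

Orientations are given as a unit quaternion [x, y, z, w].
In Python, from station import robot, eyes, workorder gives the robot as it stands. The module is installed in compiled form; this text tells all that it offers.
- The arm moves only by the tool send_rows, never from a script. Its argument "steps" is text: rows parted by semicolons, each of 6 numbers parted by spaces: the shift along the tool's x, y, z normalised to -1 to 1, where 1 is 0.1 m, then the turn, a rotation vector about the tool's x, y, z normalised to -1 to 1, where 1 is 60 degrees. In form: dx dy dz wx wy wz; .... A call has 1 to 12 rows; each row is the pose to reach, as a shift and turn from the pose commanded when the call began, along the tool's axes at that moment; what a row does not reach only later rows make up. A row lasts 1/10 s, in which the tool goes at most 50 mm and 8.59 degrees, less where a joint would pass 70% of its speed; a pose out of reach is approached as far as the arm can. A call with a number of a shift or a turn outside -1 to 1 is refused whole. A call with a gripper value outside its range is refused whole. "jaw" is the closure, from -1 (fully open) to 1 (shut), set as the call begins (left out, the last holds). The fingers move at their own pace and stop on an object; "grip_force" is the grip in N (left out, the last holds). Time passes only in rows, so rows that repeat a pose let the fingers close. It gives the time, the measured TCP pose, the force, the opening and the grip force at its end, in the units of the state.
- robot.read_state(): the state, without advancing time (a new reading comes with each control period).
- eyes.snapshot(name): name is "scene" or "top" or "wrist"; returns (picture, depth): 480x640x3 uint8, red, green, blue; 480x640 float32, m along the optical axis (not along the pixel's ray), 0 where there is no reading.
- eyes.calibration(name): a dict with "K" (3x3 intrinsics, pixels), "cam_to_world" (4x4, takes a point from camera to world coordinates); the wrist camera has in their place "mount" (4x4, takes a point from camera to tool coordinates, whose origin is the TCP and whose axes are the flange's). Camera axes: x right, y up, looking along -z (the intrinsics and any distortion apply to the point x, -y, -z); pixel columns grow to the right and rows downward; lengths in m; the calibration is good to about 2 mm. A picture is of the moment at which its call begins: read the wrist's pose just before it. calibration takes no time and is no camera call.
- workorder.finish_job(): hands the job in; it is judged then, once.
The state is a dict: "time": time; "joint_pos": joint angles; "dq": joint speeds; "tau": joint torques, N m; "tool_pos": TCP position; "tcp_rot": TCP orientation; "contact_force": force on the tool from outside, world axes, zero at the start; "wrist_torque": the same for the moment, N m; "gripper_width": finger opening in m; "gripper_force": force on a finger pad.
Only numpy, scipy, OpenCV 4.12 (cv2) and the standard library are available. Lean on these libraries where they do the work, as an engineer would, in place of code of your own. Each camera call takes 0.05 s, during which the arm holds its last target. There are 200 camera calls.

TASK

Fill the blue kit tray for the next assembly: set the good bearing, brass nut, aluminium block and black knob each in the compartment whose floor card shows its outline, centred on the picture and the same way up as it lies now. Set them down gently, do not drop them. The bearing and the block with red paint are rejects: leave them where they lie.

Things in the scene. Friction and masses are not known exactly. Their poses are not given: they have to be found in the camera images.
- bearing: Ball bearing lying flat, 40 mm outside diameter, 17 mm bore, 16 mm high, steel rings with a black seal between them, no red. Loose. Origin: centre of its underside, z up.
- nut: Brass hexagon nut lying flat, 36 mm across flats, 41.6 mm across corners, 19 mm high, 21 mm hole. Loose. Origin: centre of its underside, z up; its flats face x and every 60 degrees from it.
- block: Aluminium slide block, 46 mm long (x) by 30 mm wide (y) by 28 mm high, two dark screw heads on top, no red. Loose. Origin: centre of its underside, z up.
- knob: Black plastic cross knob lying on its four lobes, hub up: the lobed head is 46 mm across and 18 mm high (lobes of 8 mm radius centred 15 mm out along x and y), with a round hub, 24 mm diameter, rising in its middle to 40 mm above the bench, steel dot on top. Loose. Origin: centre of its underside, z up.
- bearing_red: Ball bearing lying flat, 40 mm outside diameter, 17 mm bore, 16 mm high, its outer ring and seal painted red: a reject. Loose. Origin: centre of its underside, z up.
- block_red: Aluminium slide block, 46 mm long (x) by 30 mm wide (y) by 28 mm high, two dark screw heads on top and a 20 mm wide band of red paint round its middle: a reject. Loose. Origin: centre of its underside, z up.
- cup_ring: Fixed open compartment of the blue kit tray, 106 x 106 mm outside, 22 mm high, walls and floor 3 mm thick; white floor card with a black ring (the bearing), life-size, centred. Four stand edge to edge, 2 x 2 in varying order, on a 222 x 222 x 4 mm base plate. Origin: centre of its underside, 4 mm above the bench (inner floor 3 mm higher); x, y along its walls, z up.
- cup_hex: Fixed open compartment of the blue kit tray, 106 x 106 mm outside, 22 mm high, walls and floor 3 mm thick; white floor card with a black hexagon with a white hole (the nut), life-size, centred. Four stand edge to edge, 2 x 2 in varying order, on a 222 x 222 x 4 mm base plate. Origin: centre of its underside, 4 mm above the bench (inner floor 3 mm higher); x, y along its walls, z up.
- cup_rect: Fixed open compartment of the blue kit tray, 106 x 106 mm outside, 22 mm high, walls and floor 3 mm thick; white floor card with a black rectangle (the block; long side along x), life-size, centred. Four stand edge to edge, 2 x 2 in varying order, on a 222 x 222 x 4 mm base plate. Origin: centre of its underside, 4 mm above the bench (inner floor 3 mm higher); x, y along its walls, z up.
- cup_cross: Fixed open compartment of the blue kit tray, 106 x 106 mm outside, 22 mm high, walls and floor 3 mm thick; white floor card with a black four-lobed cross (the knob), life-size, centred. Four stand edge to edge, 2 x 2 in varying order, on a 222 x 222 x 4 mm base plate. Origin: centre of its underside, 4 mm above the bench (inner floor 3 mm higher); x, y along its walls, z up.
Mind the look-alikes: they are no part of the job. Of the things that look like the nut, the middle-sized one is meant.

How it is judged:
By the outcome, as a careful person would: the job done as asked, in the order asked, and still so for the second after the job is handed in, with the robot touching nothing.
It also fails if it takes over 106 s, if anything falls off the work surface, if the arm or the gripper's body presses on something with over 40 N, if the wrist force passes 120 N, or if a joint passes its speed limit or range.

## Working session

There is one attempt and no reset: what is moved stays moved. The work goes in short steps, Python scripts to look and compute and a tool call to move; the robot and the scene stay as the last step left them, time stands still between calls to the robot, and variables do not carry over. Pictures are saved under pics/ and viewed, at most 14 in all, crops included, and the job is handed in when it is done.

Besides the shell and the picture viewer there is one more tool, called after "Call:" as name(argument=value, ...), one argument or row to a line, values as JSON. send_rows: Moves the arm, as the interface text tells. Its arguments: {"type":"object","properties":{"steps":{"type":"string"},"jaw":{"type":"number"},"grip_force":{"type":"number"}},"required":["steps"]}

```bash
mkdir -p pics; python3 - <<'E'
from station import robot, eyes
import cv2,numpy as np
s=robot.read_state(); print({k:np.round(s[k],3).tolist() for k in s})
for n in("top","scene"):
    p,d=eyes.snapshot(n); c=eyes.calibration(n)
    print(n,{k:np.round(c[k],3).tolist() if not isinstance(c[k],str) else c[k] for k in c})
    cv2.imwrite(f"pics/{n}0.png",p[...,::-1]); np.savez(f"pics/{n}0.npz",p=p,d=d,K=c["K"],T=c["cam_to_world"])
E
```

```text
{'time': 0.0, 'joint_pos': [-1.434, 0.359, 1.511, -0.0, 1.273, -0.115], 'dq': [-0.001, -0.002, 0.002, -0.0, -0.001, 0.0], 'tau': [-0.005, -52.762, -27.862, -0.0, 0.013, -0.0], 'tool_pos': [0.149, -0.58, 0.23], 'tcp_rot': [0.992, 0.126, -0.0, -0.001], 'contact_force': [-0.118, -0.34, -0.51], 'wrist_torque': [0.001, 0.035, 0.046], 'gripper_force': 0.0, 'gripper_width': 0.085}
top {'K': [[584.043, 0.0, 308.927], [0.0, 584.043, 242.135], [0.0, 0.0, 1.0]], 'cam_to_world': [[0.021, 0.992, -0.125, 0.42], [-1.0, 0.02, -0.012, -0.001], [-0.009, 0.125, 0.992, 1.067], [0.0, 0.0, 0.0, 1.0]]}
scene {'K': [[571.703, 0.0, 321.385], [0.0, 571.703, 253.375], [0.0, 0.0, 1.0]], 'cam_to_world': [[-0.024, -0.78, 0.625, 1.144], [1.0, -0.017, 0.018, 0.02], [-0.004, 0.625, 0.78, 0.786], [0.0, 0.0, 0.0, 1.0]]}
```

View pics/top0.png

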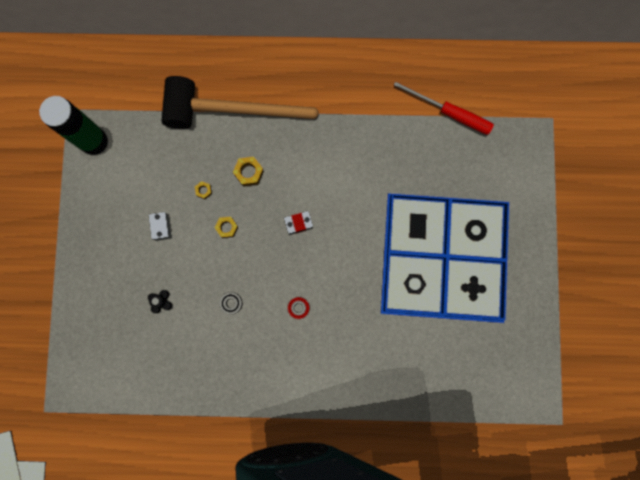

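View pics/scene0.png

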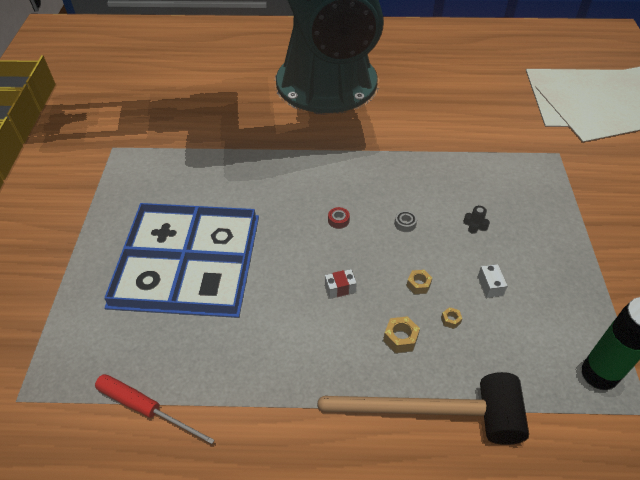

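The top view shows three brass nuts: large (248,171), middle (226,227) and small (203,190). It also shows blocks, white (160,226) and red (298,222), and bearings, plain (232,302) and red (298,308). The knob is at (160,300). The tray's cards are rect (418,226), ring (476,230), hex (414,284) and cross (473,288). Next I'll confirm the candidates in a crop and get coarse positions.

```bash
cat > h.py <<'E'
import numpy as np, cv2
from scipy.spatial.transform import Rotation as R
def p2w(uv,K,T,z):
    uv=np.atleast_2d(uv).astype(float)
    r=np.c_[(uv[:,0]-K[0,2])/K[0,0],-(uv[:,1]-K[1,2])/K[1,1],-np.ones(len(uv))]@T[:3,:3].T
    return T[:3,3]+r*((z-T[2,3])/r[:,2])[:,None]
E
python3 - <<'E'
from h import *
from station import eyes
f=np.load("pics/top0.npz");p,K,T,d=f["p"],f["K"],f["T"],f["d"]
cv2.imwrite("pics/c1.png",cv2.resize(p[150:330,130:330,::-1],None,fx=4*0.8,fy=4*0.8,interpolation=cv2.INTER_CUBIC))
for n,u,v,z in [("nutL",248,171,.02),("nutM",226,227,.019),("nutS",203,190,.015),("block",160,226,.028),("blockR",298,222,.028),("bear",232,302,.016),("bearR",298,308,.016),("knob",160,300,.018),("rect",418,226,.007),("ring",476,230,.007),("hex",414.5,284,.007),("cross",473,288,.007)]:
    print(n,np.round(p2w([u,v],K,T,z)[0],3))
c=eyes.calibration("wrist");print({k:np.round(c[k],4).tolist() for k in c if not isinstance(c[k],str)})
E
```

```text
nutL [0.681 0.126 0.02 ]
nutM [0.577 0.163 0.019]
nutS [0.645 0.208 0.015]
block [0.575 0.28  0.028]
blockR [0.587 0.032 0.028]
bear [0.441 0.147 0.016]
bearR [0.433 0.028 0.016]
knob [0.442 0.276 0.018]
rect [ 0.587 -0.188  0.007]
ring [ 0.582 -0.294  0.007]
hex [ 0.481 -0.181  0.007]
cross [ 0.476 -0.287  0.007]
{'K': [[334.3715, 0.0, 323.6881], [0.0, 334.3715, 244.8333], [0.0, 0.0, 1.0]], 'mount': [[0.0003, 0.9596, 0.2814, 0.0715], [1.0, -0.0005, 0.0006, -0.0014], [0.0007, 0.2814, -0.9596, -0.1424], [0.0, 0.0, 0.0, 1.0]]}
```

View pics/c1.png

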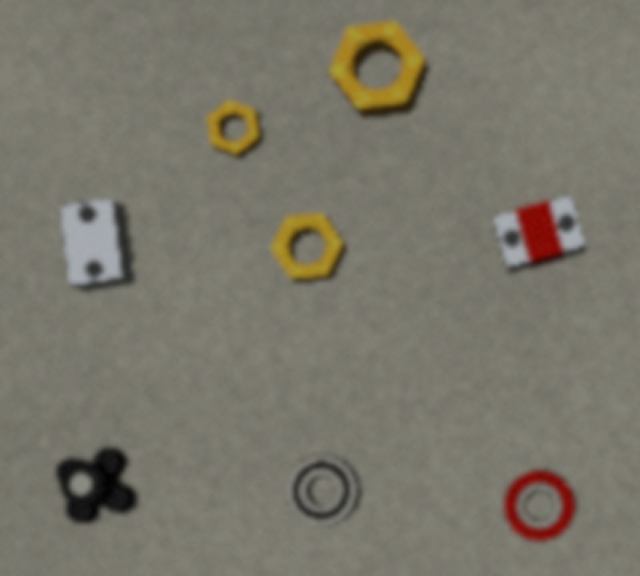

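The crop agrees. The middle nut is at top pixel (226,227), the unpainted block at (160,226), the unpainted bearing at (232,302) and the knob at (160,300). The large and small nuts and the red-painted parts stay where they are. Next I'll square up the tool and fly over the tray.

Call:
send_rows(
  steps="0.5 -0.25 0 0 0 0.12; 1 -0.5 0 0 0 0.241; 1 -0.5 0 0 0 0.241; 1 -0.5 0 0 0 0.241",
  jaw=-1,
)

```text
time: 0.5
tool_pos: [0.235, -0.5061, 0.231]
tcp_rot: [1.0, 0.002, -0.0, -0.001]
contact_force: [-0.8, 0.4, -0.1]
gripper_width: 0.0855
gripper_force: 0.0
```

Call:
send_rows(
  steps="0.42 -0.34 0 0 0 0; 0.84 -0.68 0 0 0 0; 0.84 -0.68 0 0 0 0",
)

```text
time: 0.8
tool_pos: [0.3199, -0.4379, 0.2311]
tcp_rot: [1.0, 0.001, 0.0, -0.001]
contact_force: [-0.2, -0.4, 0.2]
gripper_width: 0.0853
gripper_force: 0.0
```

Call:
send_rows(
  steps="0.42 -0.34 0 0 0 0; 0.84 -0.68 0 0 0 0; 0.84 -0.68 0 0 0 0",
)

```text
time: 1.1
tool_pos: [0.4044, -0.3705, 0.2313]
tcp_rot: [1.0, 0.002, 0.001, -0.0]
contact_force: [0.3, -0.3, -0.4]
gripper_width: 0.0853
gripper_force: 0.0
```

Call:
send_rows(
  steps="0.42 -0.34 0 0 0 0; 0.84 -0.68 0 0 0 0; 0.84 -0.68 0 0 0 0",
)

```text
time: 1.4
tool_pos: [0.4888, -0.3029, 0.2313]
tcp_rot: [1.0, 0.001, 0.001, -0.0]
contact_force: [0.2, -0.6, 0.5]
gripper_width: 0.0857
gripper_force: 0.0
```

Call:
send_rows(
  steps="0.42 -0.34 0 0 0 0; 0.84 -0.68 0 0 0 0; 0.84 -0.68 0 0 0 0; 0.84 -0.68 0 0 0 0; 0.84 -0.68 0 0 0 0",
)

```text
time: 1.9
tool_pos: [0.5688, -0.2377, 0.2309]
tcp_rot: [1.0, -0.0, -0.001, 0.0]
contact_force: [-0.3, 0.4, 0.3]
gripper_width: 0.0853
gripper_force: 0.0
```

```bash
cat >> h.py <<'E'
def wsnap(name):
    from station import robot,eyes
    s=robot.read_state(); p,d=eyes.snapshot("wrist"); c=eyes.calibration("wrist")
    M=np.eye(4);M[:3,:3]=R.from_quat(s["tcp_rot"]).as_matrix();M[:3,3]=s["tool_pos"]
    T=M@np.array(c["mount"]); K=np.array(c["K"])
    cv2.imwrite(f"pics/{name}.png",p[...,::-1]); np.savez(f"pics/{name}.npz",p=p,d=d,K=K,T=T)
    print({k:v for k,v in c.items() if k not in("K","mount")}, np.round(s["tool_pos"],4)); return p,d,K,T
E
python3 -c "
from h import *
wsnap('tray')"
```

```text
{} [ 0.5688 -0.2377  0.2309]
```

View pics/tray.png

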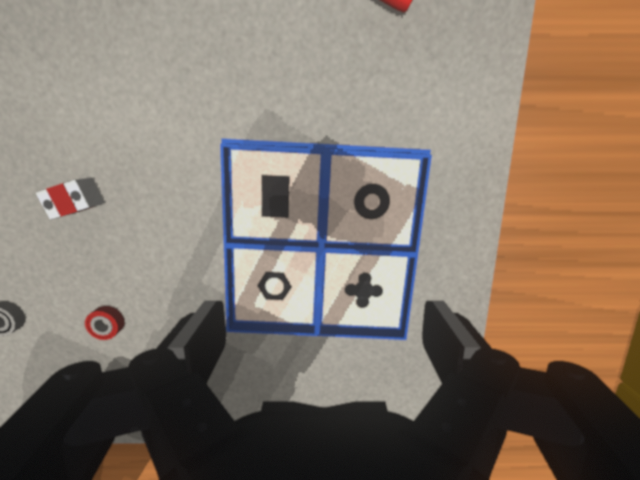

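Call:
send_rows(
  steps="0 -0.5 0 0 0 0; 0 -1 0 0 0 0; 0 -1 0 0 0 0",
)

```text
time: 2.25
tool_pos: [0.568, -0.1323, 0.2312]
tcp_rot: [1.0, 0.001, -0.001, -0.001]
contact_force: [-0.6, -0.7, 0.6]
gripper_width: 0.0854
gripper_force: 0.0
```

Call:
send_rows(
  steps="0 -0.5 0 0 0 0; 0 -1 0 0 0 0; 0 -1 0 0 0 0",
)

```text
time: 2.55
tool_pos: [0.5688, -0.0326, 0.2314]
tcp_rot: [1.0, 0.001, -0.0, -0.001]
contact_force: [0.0, -0.5, 0.1]
gripper_width: 0.0852
gripper_force: 0.0
```

Call:
send_rows(
  steps="0 -0.5 0 0 0 0; 0 -1 0 0 0 0; 0 -1 0 0 0 0",
)

```text
time: 2.85
tool_pos: [0.5697, 0.067, 0.2315]
tcp_rot: [1.0, 0.001, 0.0, -0.001]
contact_force: [0.5, -1.0, -0.4]
gripper_width: 0.0854
gripper_force: 0.0
```

Call:
send_rows(
  steps="0 -0.5 0 0 0 0; 0 -1 0 0 0 0; 0 -1 0 0 0 0",
)

```text
time: 3.15
tool_pos: [0.5705, 0.1668, 0.2315]
tcp_rot: [1.0, 0.001, 0.0, -0.001]
contact_force: [0.7, -0.6, 1.2]
gripper_width: 0.0855
gripper_force: 0.0
```

Call:
send_rows(
  steps="-0.2 -0.5 0 0 0 0; -0.2 -0.5 0 0 0 0; -0.2 -0.5 0 0 0 0; -0.2 -0.5 0 0 0 0",
)

```text
time: 3.55
tool_pos: [0.551, 0.2119, 0.2314]
tcp_rot: [1.0, -0.001, 0.0, 0.001]
contact_force: [-0.5, -0.3, 0.3]
gripper_width: 0.0851
gripper_force: 0.0
```

```bash
python3 -c "
from h import *
wsnap('parts')"
```

```text
{} [0.551  0.2119 0.2314]
```

View pics/parts.png

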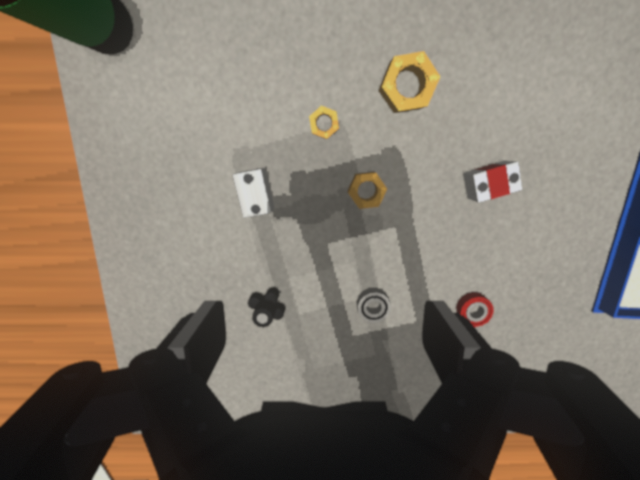

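The tray picture shows the cards rect (276,196), ring (372,201), hex (274,285) and cross (363,290), all unobstructed. The parts picture shows block (251,193), nut (367,189), knob (266,307) and bearing (373,304). I'll make rectified patches to measure them exactly.

```bash
cat >> h.py <<'E'
def w2p(P,K,T):
    q=(np.atleast_2d(P)-T[:3,3])@T[:3,:3]
    return np.c_[K[0,0]*q[:,0]/-q[:,2]+K[0,2],K[1,1]*q[:,1]/q[:,2]+K[1,2]]
def ortho(f,c,z,h=.035,n=280):
    "patch at plane z: columns along -y, rows along -x, centre c"
    t=np.linspace(h,-h,n); X,Y=np.meshgrid(c[0]+t,c[1]+t,indexing="ij")
    m=w2p(np.c_[X.ravel(),Y.ravel(),np.full(X.size,z)],f["K"],f["T"]).astype(np.float32).reshape(n,n,2)
    return cv2.remap(f["p"],m[...,0],m[...,1],cv2.INTER_CUBIC)
def cloud(f):
    d=f["d"];v,u=np.nonzero(d>0);z=d[v,u];K=f["K"]
    q=np.c_[(u-K[0,2])/K[0,0]*z,-(v-K[1,2])/K[1,1]*z,-z]
    return q@f["T"][:3,:3].T+f["T"][:3,3]
def px2xy(uv,c,h=.035,n=280):
    uv=np.asarray(uv,float); return np.c_[c[0]+h-uv[:,1]*2*h/(n-1),c[1]+h-uv[:,0]*2*h/(n-1)]
E
python3 - <<'E'
from h import *
f=np.load("pics/tray.npz");g=np.load("pics/parts.npz")
C=cloud(f);G=cloud(g);tiles=[]
m=(abs(G[:,0]-.5)<.03)&(abs(G[:,1]-.22)<.02);print("bench z",np.median(G[m,2]).round(4),G[m,2].std().round(4))
out={}
for n,c in dict(rect=(.587,-.188),ring=(.582,-.294),hex=(.481,-.181),cross=(.476,-.287)).items():
    o=ortho(f,c,.007); b=(o.max(2)<75).astype(np.uint8)
    cs,_=cv2.findContours(b,cv2.RETR_EXTERNAL,cv2.CHAIN_APPROX_NONE); k=max(cs,key=cv2.contourArea)
    M=cv2.moments(k); p=px2xy([[M['m10']/M['m00'],M['m01']/M['m00']]],c)[0]; out[n]=p
    s=(np.hypot(*(C[:,:2]-p).T)<.04); print(n,p.round(4),"rect",cv2.minAreaRect(k)[1:],"scale mm",.25*2*np.sqrt(M['m00']/np.pi),"z",np.median(C[s,2]).round(4))
    cv2.drawContours(o,[k],-1,(255,0,0),1);tiles.append(o)
for a,b in(("rect","ring"),("hex","cross"),("hex","rect"),("cross","ring")):
    d=out[b]-out[a];print(a,b,np.hypot(*d).round(4),np.degrees(np.arctan2(d[1],d[0])).round(2))
for n,c,z in(("block",(.575,.28),.028),("nut",(.577,.163),.019),("bear",(.441,.147),.016),("knob",(.442,.276),.018)):
    tiles.append(ortho(g,c,z))
    s=(np.hypot(*(G[:,:2]-c).T)<.04)&(abs(G[:,2]-z)<.004)
    if n=="knob": 
        s2=(np.hypot(*(G[:,:2]-c).T)<.05)&(abs(G[:,2]-.04)<.003);print("hub",s2.sum(),G[s2].mean(0).round(4))
    q=G[s];r=cv2.minAreaRect(q[:,:2].astype(np.float32)*1000);print(n,s.sum(),q.mean(0).round(4),np.round(r[0],1),np.round(r[1],1),round(r[2],1))
im=np.vstack([np.hstack(tiles[:4]),np.hstack(tiles[4:])]);cv2.imwrite("pics/ort.png",cv2.resize(im,(800,400))[...,::-1])
E
```

```text
bench z 0.0002 0.0007
rect [ 0.5871 -0.1833] rect ((111.44112396240234, 173.61663818359375), 3.2020208835601807) scale mm 38.16889519395914 z 0.3028
ring [ 0.582  -0.2886] rect ((149.0, 150.0), 90.0) scale mm 37.31816636425023 z 0.3027
hex [ 0.4817 -0.1772] rect ((131.32696533203125, 143.89364624023438), 32.61924362182617) scale mm 33.73422048666346 z 0.0071
cross [ 0.4763 -0.2829] rect ((134.20770263671875, 134.534423828125), 48.310935974121094) scale mm 31.653750871500634 z 0.007
rect ring 0.1055 -92.77
hex cross 0.1058 -92.93
hex rect 0.1056 -3.33
cross ring 0.1058 -3.12
block 1304 [0.5769 0.2875 0.0277] [576.3 288. ] [46.1 30.6] 10.7
nut 721 [0.5781 0.1673 0.0185] [577.7 167.3] [40.7 36. ] 36.5
bear 693 [0.441  0.1544 0.0151] [440.7 154.5] [38.8 38.9] 3.5
hub 335 [0.441  0.282  0.0397]
knob 374 [0.4467 0.2796 0.0176] [440.4 282. ] [36.9 36. ] 18.4
```

View pics/ort.png

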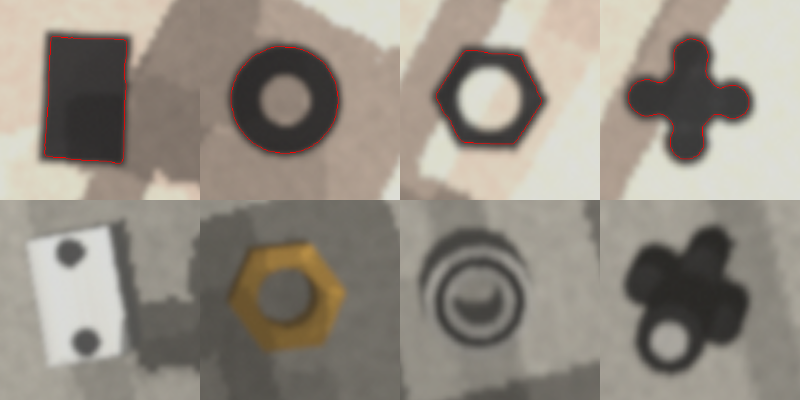

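The card fits are good (tray yaw about -3.1°, pitch 105.6 mm), and the part patches are clear. I'll fit the part outlines by scoring shape templates against the depth tops.

```bash
cat > fit.py <<'E'
from h import *
from scipy.optimize import minimize
def sdf(n,x,y):
    if n=="block": return np.maximum(abs(x)-.023,abs(y)-.015)
    if n=="bear": return np.hypot(x,y)-.020
    if n=="nut": return np.max([abs(x*np.cos(a)+y*np.sin(a)) for a in np.radians([0,60,120])],0)-.018
    l=np.min([np.hypot(x-.015*c,y-.015*s) for c,s in((1,0),(-1,0),(0,1),(0,-1))],0)-.008
    return np.minimum(l,np.hypot(x,y)-.012)   # lobed head seen from above, with hub
def fit(P,n,c,a0s,z0):
    m=(np.hypot(*(P[:,:2]-c).T)<.04); Q=P[m]; lab=np.where(Q[:,2]>z0,1,-1); best=None
    def cost(v):
        d=Q[:,:2]-v[:2]; s,k=np.sin(v[2]),np.cos(v[2])
        return np.mean((np.tanh(-sdf(n,d[:,0]*k+d[:,1]*s,-d[:,0]*s+d[:,1]*k)/.0015)-lab)**2)
    for a in a0s:
        r=minimize(cost,[*c,np.radians(a)],method="Nelder-Mead",options=dict(initial_simplex=np.array([[*c,np.radians(a)]]*4)+np.vstack([np.zeros(3),np.diag([.003,.003,.1])]),xatol=1e-6,fatol=1e-8))
        if best is None or r.fun<best.fun: best=r
    return np.r_[best.x[:2].round(4),np.degrees(best.x[2]).round(1),round(best.fun,3)]
E
python3 - <<'E'
from fit import *
G=cloud(np.load("pics/parts.npz"))
for n,c,a,h in(("block",(.5765,.288),[0,10,20],.028),("nut",(.578,.1673),[0,20,40],.019),("bear",(.441,.1545),[0],.016),("knob",(.441,.282),[0,20,40,60],.018)):
    print(n,fit(G,n,np.array(c),a,h-.004))
E
```

```text
block [ 0.5543  0.2717 89.      0.278 ]
nut [ 0.5558  0.1622 83.7     1.361 ]
bear [0.439  0.1538 7.     0.232 ]
knob [ 0.4393  0.2826 62.2     0.117 ]
```

```bash
sed -i 's/(np.hypot(\*(P\[:,:2\]-c).T)<.04)/(np.hypot(*(P[:,:2]-c).T)<.035)\&(P[:,2]<.046)/' fit.py
python3 - <<'E'
from fit import *
G=cloud(np.load("pics/parts.npz"))
for n,c,a,h in(("block",(.5765,.288),[0,10,20],.028),("nut",(.578,.1673),[0,20,40],.019),("bear",(.441,.1545),[0],.016),("knob",(.441,.282),[0,20,40,60],.018)):
    for r in(.004,.007):print(n,fit(G,n,np.array(c),a,h-r))
E
```

```text
block [ 0.5758  0.2886 10.3     0.08  ]
block [ 0.5759  0.2884 10.3     0.092 ]
nut [ 0.5775  0.1669 66.3     0.425 ]
nut [0.5776 0.167  6.3    0.416 ]
bear [0.439  0.1538 7.     0.303 ]
bear [0.4396 0.1541 6.2    0.288 ]
knob [ 0.4393  0.2826 62.2     0.152 ]
knob [  0.4397   0.2825 -27.9      0.161 ]
```

Call:
send_rows(
  steps="-0.5 0.29 0.5 0 0 0; -1 0.576 1 0 0 0; -1 0.576 1 0 0 0; -1 0.576 1 0 0 0",
  jaw=-0.32,
)

```text
time: 4.0
tool_pos: [0.4389, 0.1521, 0.1264]
tcp_rot: [1.0, -0.001, -0.009, 0.002]
contact_force: [0.1, -1.5, 0.2]
gripper_width: 0.0563
gripper_force: 0.0
```

Call:
send_rows(
  steps="-0.105 0 0.4 0 0 0; -0.105 0 0.8 0 0 0; -0.105 0 1 0 0 0; -0.105 0 1 0 0 0; -0.105 0 1 0 0 0",
)

```text
time: 4.5
tool_pos: [0.4404, 0.1558, 0.0316]
tcp_rot: [1.0, -0.001, -0.0, 0.0]
contact_force: [0.1, -0.6, 0.4]
gripper_width: 0.0564
gripper_force: 0.0
```

Call:
send_rows(
  steps="0 0.015 0.1 0 0 0; 0 0.015 0.2 0 0 0; 0 0.015 0.305 0 0 0; 0 0.015 0.305 0 0 0; 0 0.015 0.305 0 0 0",
)

```text
time: 5.0
tool_pos: [0.4394, 0.1551, 0.0005]
tcp_rot: [1.0, -0.0, -0.0, 0.0]
contact_force: [0.7, 0.2, 0.8]
gripper_width: 0.0563
gripper_force: 0.0
```

Call:
send_rows(
  steps="0 0 0 0 0 0; 0 0 0 0 0 0; 0 0 0 0 0 0; 0 0 0 0 0 0; 0 0 0 0 0 0",
  jaw=1,
  grip_force=40,
)

```text
time: 5.5
tool_pos: [0.4399, 0.1552, 0.0014]
tcp_rot: [1.0, -0.0, 0.0, -0.0]
contact_force: [-0.3, -0.1, 6.1]
gripper_width: 0.0386
gripper_force: 39.9
```

Call:
send_rows(
  steps="0 0 -0.2 0 0 0; 0 0 -0.5 0 0 0; 0 0 -0.8 0 0 0; 0 0 -0.8 0 0 0",
)

```text
time: 5.9
tool_pos: [0.4425, 0.1557, 0.084]
tcp_rot: [1.0, -0.0, 0.003, -0.001]
contact_force: [1.3, 0.5, -0.5]
gripper_width: 0.0385
gripper_force: 40.7
```

Call:
send_rows(
  steps="0.1 0.3 0 0 0 0; 0.2 0.65 0 0 0 0; 0.3 1 0 0 0 0",
)

```text
time: 6.2
tool_pos: [0.4696, 0.0543, 0.0803]
tcp_rot: [1.0, 0.0, -0.0, -0.0]
contact_force: [0.7, 0.3, -0.7]
gripper_width: 0.0386
gripper_force: 40.8
```

Call:
send_rows(
  steps="0.1 0.35 0 0 0 0; 0.2 0.7 0 0 0 0; 0.3 1 0 0 0 0",
)

```text
time: 6.5
tool_pos: [0.4994, -0.0466, 0.08]
tcp_rot: [1.0, -0.001, -0.0, -0.0]
contact_force: [0.5, 0.0, -0.5]
gripper_width: 0.0385
gripper_force: 40.8
```

Call:
send_rows(
  steps="0.1 0.35 0 0 0 0; 0.2 0.7 0 0 0 0; 0.3 1 0 0 0 0",
)

```text
time: 6.8
tool_pos: [0.5294, -0.1466, 0.0799]
tcp_rot: [1.0, -0.001, -0.0, -0.0]
contact_force: [0.7, -0.3, 0.3]
gripper_width: 0.0387
gripper_force: 40.8
```

Call:
send_rows(
  steps="0.1 0.35 0 0 0 0; 0.2 0.7 0 0 0 0; 0.3 1 0 0 0 0",
)

```text
time: 7.1
tool_pos: [0.5593, -0.2466, 0.0797]
tcp_rot: [1.0, -0.001, -0.0, -0.0]
contact_force: [0.1, 0.6, -1.8]
gripper_width: 0.0383
gripper_force: 40.8
```

Call:
send_rows(
  steps="0.1 0.25 0 0 0 0; 0.215 0.438 0 0 0 0; 0.215 0.438 0 0 0 0; 0.215 0.438 0 0 0 0; 0.215 0.438 0 0 0 0",
)

```text
time: 7.6
tool_pos: [0.5798, -0.2873, 0.0799]
tcp_rot: [1.0, -0.0, -0.001, -0.001]
contact_force: [0.7, 0.2, -1.9]
gripper_width: 0.0382
gripper_force: 40.8
```

Call:
send_rows(
  steps="0.016 0.013 0.3 0 0 0; 0.016 0.013 0.55 0 0 0; 0.016 0.013 0.65 0 0 0; 0.016 0.013 0.69 0 0 0; 0.016 0.013 0.705 0 0 0; 0.016 0.013 0.705 0 0 0; 0.016 0.013 0.705 0 0 0",
)

```text
time: 8.3
tool_pos: [0.5833, -0.2905, 0.0114]
tcp_rot: [1.0, -0.0, 0.001, 0.0]
contact_force: [-0.4, -0.5, -0.4]
gripper_width: 0.0385
gripper_force: 40.8
```

Call:
send_rows(
  steps="0 0 0.005 0 0 0; 0 0 0.01 0 0 0; 0 0 0.01 0 0 0",
)

```text
time: 8.6
tool_pos: [0.5826, -0.2902, 0.0095]
tcp_rot: [1.0, -0.0, 0.0, 0.0]
contact_force: [0.2, 0.2, -0.9]
gripper_width: 0.0384
gripper_force: 40.8
```

Call:
send_rows(
  steps="-0.008 -0.01 0.005 0 0 0; -0.008 -0.01 0.01 0 0 0; -0.008 -0.01 0.01 0 0 0",
)

```text
time: 8.9
tool_pos: [0.5816, -0.2889, 0.0085]
tcp_rot: [1.0, -0.0, -0.0, -0.0]
contact_force: [-1.0, 0.2, 2.3]
gripper_width: 0.0385
gripper_force: 41.0
```

Call:
send_rows(
  steps="0 0 0.005 0 0 0; 0 0 0.005 0 0 0",
)

```text
time: 9.1
tool_pos: [0.5816, -0.2889, 0.0084]
tcp_rot: [1.0, -0.0, -0.0, -0.0]
contact_force: [-2.0, 1.7, 5.8]
gripper_width: 0.0388
gripper_force: 41.4
```

Call:
send_rows(
  steps="0 0 0 0 0 0; 0 0 0 0 0 0; 0 0 0 0 0 0; 0 0 0 0 0 0",
  jaw=-0.32,
)

```text
time: 9.5
tool_pos: [0.5818, -0.2891, 0.0076]
tcp_rot: [1.0, -0.0, -0.0, -0.0]
contact_force: [0.7, 0.2, 0.4]
gripper_width: 0.0565
gripper_force: 0.0
```

Call:
send_rows(
  steps="0 0 -0.15 0 0 0; 0 0 -0.5 0 0 0; 0 0 -1 0 0 0; 0 0 -1 0 0 0",
)

```text
time: 9.9
tool_pos: [0.5864, -0.2919, 0.1159]
tcp_rot: [1.0, -0.0, 0.006, 0.003]
contact_force: [0.5, -1.0, 0.6]
gripper_width: 0.0564
gripper_force: 0.0
```

Call:
send_rows(
  steps="-0.1 -0.5 -0.3 0 0 0; -0.1 -0.5 -0.3 0 0 0; -0.1 -0.5 -0.3 0 0 0; -0.1 -0.5 -0.3 0 0 0",
)

```text
time: 10.3
tool_pos: [0.5721, -0.2395, 0.1381]
tcp_rot: [1.0, 0.0, 0.0, 0.0]
contact_force: [0.1, -0.7, -0.8]
gripper_width: 0.0567
gripper_force: 0.0
```

```bash
python3 - <<'E'
from fit import *
wsnap('tray2');f=np.load("pics/tray2.npz");P=cloud(f)
o={}
c=np.array((.582,-.2886));print(fit(P,"bear",c,[0],.018))
s=(np.hypot(*(P[:,:2]-c).T)<.04)&(abs(P[:,2]-.023)<.004);print("top mean",P[s].mean(0).round(4))
for n,c in dict(hex=(.4817,-.1772),cross=(.4763,-.2829),rect=(.5871,-.1833)).items():
    b=(ortho(f,c,.007).max(2)<75).astype(np.uint8)
    k=max(cv2.findContours(b,cv2.RETR_EXTERNAL,cv2.CHAIN_APPROX_NONE)[0],key=cv2.contourArea);M=cv2.moments(k)
    o[n]=px2xy([[M['m10']/M['m00'],M['m01']/M['m00']]],c)[0];print(n,o[n].round(4))
print("ring by parallelogram",o["cross"]+o["rect"]-o["hex"])
cv2.imwrite("pics/t2.png",np.hstack([cv2.resize(f["p"],(640,480)),])[120:360,200:460,::-1].repeat(2,0).repeat(2,1))
E
```

```text
{} [ 0.5721 -0.2395  0.1381]
[ 0.5813 -0.2878  1.6     0.281 ]
top mean [ 0.5825 -0.287   0.0222]
hex [ 0.4771 -0.1667]
cross [ 0.4765 -0.2966]
rect [ 0.5873 -0.1834]
ring by parallelogram [ 0.58675852 -0.31329958]
```

View pics/t2.png

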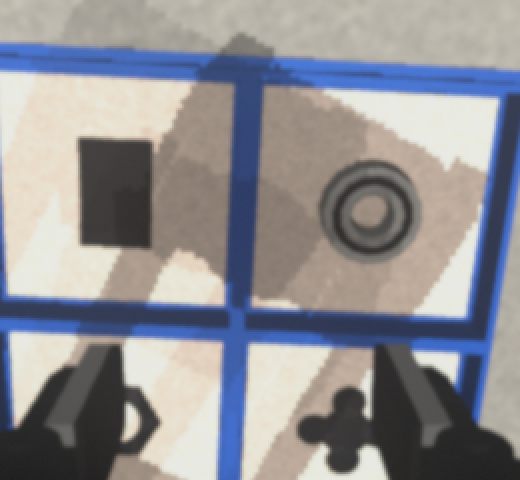

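The bearing sits flat in the ring compartment, at crop (370,212), within about 1 mm of centre. There is a camera y-bias of about +1.2 mm, which I'll take into account. Next is the nut.

Call:
send_rows(
  steps="0 -0.3 0 0 0 0; 0 -0.65 0 0 0 0; 0 -1 0 0 0 0",
)

```text
time: 10.65
tool_pos: [0.5718, -0.1394, 0.1368]
tcp_rot: [1.0, -0.001, -0.0, -0.0]
contact_force: [0.5, 0.5, 1.0]
gripper_width: 0.0562
gripper_force: 0.0
```

Call:
send_rows(
  steps="0 -0.35 0 0 0 0; 0 -0.7 0 0 0 0; 0 -1 0 0 0 0",
)

```text
time: 10.95
tool_pos: [0.5719, -0.0384, 0.1369]
tcp_rot: [1.0, -0.001, -0.001, -0.0]
contact_force: [0.5, 0.4, -0.6]
gripper_width: 0.0565
gripper_force: 0.0
```

Call:
send_rows(
  steps="0 -0.35 0 0 0 0; 0 -0.7 0 0 0 0; 0 -1 0 0 0 0",
)

```text
time: 11.25
tool_pos: [0.5722, 0.0617, 0.137]
tcp_rot: [1.0, -0.001, -0.0, -0.0]
contact_force: [-0.4, -0.6, 0.0]
gripper_width: 0.0565
gripper_force: 0.0
```

Call:
send_rows(
  steps="0 -0.35 0 0 0 -0.12; 0 -0.7 0 0 0 -0.25; 0 -1 0 0 0 -0.38; 0 -1 0 0 0 -0.5; 0 -1 0 0 0 -0.605; 0 -1 0 0 0 -0.605; 0 -1 0 0 0 -0.605",
)

```text
time: 11.95
tool_pos: [0.5723, 0.1603, 0.1371]
tcp_rot: [0.951, 0.309, -0.0, -0.0]
contact_force: [0.2, 0.1, -0.0]
gripper_width: 0.0566
gripper_force: 0.0
```

```bash
cat >> h.py <<'E'
def go(x,y,yaw=None):
    "shift in tool units from the averaged present pose to (x,y); and wz"
    from station import robot
    s=robot.read_state(); Q=R.from_quat(s["tcp_rot"]).as_matrix(); p=np.array(s["tool_pos"])
    psi=np.degrees(np.arctan2(Q[1,0],Q[0,0])); d=np.array([x-p[0],y-p[1],0])@Q*10
    print("pos",p.round(4),"yaw",psi.round(1),"shift",d.round(3),"wz",None if yaw is None else round((psi-yaw)/60,3),"t",round(s["time"],2))
E
python3 - <<'E'
from fit import *
wsnap('nut')
P=cloud(np.load("pics/nut.npz")); print(fit(P,"nut",np.array((.5775,.167)),[-20,0,20],.014))
s=(np.hypot(*(P[:,:2]-(.5775,.167)).T)<.03)&(abs(P[:,2]-.0185)<.003);print("top",P[s].mean(0).round(4),cv2.minAreaRect(P[s,:2].astype(np.float32)*1000))
go(.5775,.1658)
E
```

```text
{} [0.5723 0.1603 0.1371]
[0.5771 0.1671 6.6    0.43  ]
top [0.578  0.1677 0.0186] ((577.67333984375, 167.56112670898438), (40.479827880859375, 35.78340530395508), 35.01713943481445)
pos [0.5723 0.1603 0.1373] yaw 36.1 shift [ 0.075 -0.014 -0.   ] wz None t 12.0
```

Call:
send_rows(
  steps="0.085 -0.013 0.4 0 0 0; 0.085 -0.013 0.8 0 0 0; 0.085 -0.013 1 0 0 0; 0.085 -0.013 1 0 0 0; 0.085 -0.013 1 0 0 0",
)

```text
time: 12.5
tool_pos: [0.5784, 0.1666, 0.0379]
tcp_rot: [0.951, 0.31, -0.0, -0.0]
contact_force: [-0.2, 0.6, 0.6]
gripper_width: 0.0564
gripper_force: 0.0
```

Call:
send_rows(
  steps="0 0 0.15 0 0 0; 0 0 0.25 0 0 0; 0 0 0.345 0 0 0; 0 0 0.345 0 0 0; 0 0 0.345 0 0 0",
)

```text
time: 13.0
tool_pos: [0.5779, 0.167, 0.0031]
tcp_rot: [0.95, 0.311, -0.0, -0.0]
contact_force: [-0.2, -0.5, 0.6]
gripper_width: 0.0563
gripper_force: 0.0
```

Call:
send_rows(
  steps="0 0 0 0 0 0; 0 0 0 0 0 0; 0 0 0 0 0 0; 0 0 0 0 0 0; 0 0 0 0 0 0",
  jaw=1,
)

```text
time: 13.5
tool_pos: [0.5787, 0.1671, 0.0039]
tcp_rot: [0.95, 0.311, 0.001, 0.0]
contact_force: [-0.6, -0.6, 5.6]
gripper_width: 0.0352
gripper_force: 40.9
```

Call:
send_rows(
  steps="0 0 -0.2 0 0 0; 0 0 -0.5 0 0 0; 0 0 -0.8 0 0 0; 0 0 -0.8 0 0 0; 0 0 -0.8 0 0 0.157; 0 0 -0.8 0 0 0.157; 0 0 -0.8 0 0 0.157; 0 0 -0.8 0 0 0.157",
)

```text
time: 14.3
tool_pos: [0.5776, 0.1669, 0.0825]
tcp_rot: [0.972, 0.233, -0.001, -0.0]
contact_force: [-0.9, 0.0, -1.7]
gripper_width: 0.0349
gripper_force: 40.4
```

```bash
python3 -c "
from h import *
go(.4817,-.1784,26.9)"
```

```text
pos [0.5776 0.1669 0.0825] yaw 27.0 shift [-2.421e+00  2.642e+00  2.000e-03] wz 0.002 t 14.3
```

Call:
send_rows(
  steps="-0.3 0.3 0 0 0 0; -0.55 0.6 0 0 0 0; -0.807 0.881 0 0 0 0",
)

```text
time: 14.6
tool_pos: [0.5454, 0.0509, 0.0829]
tcp_rot: [0.972, 0.234, -0.0, -0.0]
contact_force: [0.6, 0.3, -1.2]
gripper_width: 0.0351
gripper_force: 40.5
```

Call:
send_rows(
  steps="-0.3 0.3 0 0 0 0; -0.55 0.6 0 0 0 0; -0.807 0.881 0 0 0 0",
)

```text
time: 14.9
tool_pos: [0.5132, -0.0646, 0.0831]
tcp_rot: [0.972, 0.233, -0.0, -0.0]
contact_force: [0.9, -0.2, -1.4]
gripper_width: 0.0351
gripper_force: 40.5
```

Call:
send_rows(
  steps="-0.3 0.3 0 0 0 0; -0.55 0.6 0 0 0 0; -0.807 0.881 0 0 0 0; -0.807 0.881 0 0 0 0; -0.807 0.881 0 0 0 0; -0.807 0.881 0 0 0 0",
)

```text
time: 15.5
tool_pos: [0.4813, -0.1774, 0.083]
tcp_rot: [0.973, 0.233, -0.0, -0.0]
contact_force: [-0.4, -0.7, -1.5]
gripper_width: 0.035
gripper_force: 40.5
```

```bash
python3 -c "
from h import *
go(.4817,-.1784,26.9)"
```

```text
pos [ 0.4813 -0.1774  0.083 ] yaw 26.9 shift [-0.001  0.011 -0.   ] wz 0.0 t 15.5
```

Call:
send_rows(
  steps="0 0.011 0.3 0 0 0; 0 0.011 0.55 0 0 0; 0 0.011 0.65 0 0 0; 0 0.011 0.69 0 0 0; 0 0.011 0.71 0 0 0; 0 0.011 0.71 0 0 0; 0 0.011 0.71 0 0 0",
)

```text
time: 16.2
tool_pos: [0.4827, -0.1794, 0.0131]
tcp_rot: [0.973, 0.232, 0.001, 0.0]
contact_force: [0.4, -0.0, -2.1]
gripper_width: 0.0349
gripper_force: 40.5
```

Call:
send_rows(
  steps="0 0 0.005 0 0 0; 0 0 0.01 0 0 0; 0 0 0.01 0 0 0",
)

```text
time: 16.5
tool_pos: [0.4821, -0.1792, 0.0115]
tcp_rot: [0.973, 0.232, 0.0, 0.0]
contact_force: [-0.5, -0.2, -1.8]
gripper_width: 0.0351
gripper_force: 40.5
```

Call:
send_rows(
  steps="0 0 0.005 0 0 0; 0 0 0.008 0 0 0; 0 0 0.008 0 0 0",
)

```text
time: 16.8
tool_pos: [0.4821, -0.1792, 0.011]
tcp_rot: [0.973, 0.232, 0.0, 0.0]
contact_force: [-2.1, -0.2, 4.7]
gripper_width: 0.0353
gripper_force: 41.3
```

Contact. I'll release, lift and turn back to yaw 0 (wz +0.449) so I can look.

Call:
send_rows(
  steps="0 0 0 0 0 0; 0 0 0 0 0 0; 0 0 0 0 0 0; 0 0 0 0 0 0",
  jaw=-0.25,
)

```text
time: 17.2
tool_pos: [0.482, -0.1791, 0.0104]
tcp_rot: [0.973, 0.232, -0.0, -0.0]
contact_force: [0.1, -0.8, -0.5]
gripper_width: 0.0532
gripper_force: 0.0
```

Call:
send_rows(
  steps="0 0 -0.15 0 0 0; 0 0 -0.5 0 0 0; 0 0 -1 0 0 0.12; 0 0 -1 0 0 0.25; 0 0 -1 0 0 0.38; 0 0 -1 0 0 0.449; 0 0 -1 0 0 0.449; 0 0 -1 0 0 0.449",
)

```text
time: 18.0
tool_pos: [0.4819, -0.1791, 0.1104]
tcp_rot: [1.0, 0.0, -0.0, -0.0]
contact_force: [0.9, 0.5, -0.2]
gripper_width: 0.0536
gripper_force: 0.0
```

Call:
send_rows(
  steps="0.45 -0.5 0 0 0 0; 0.9 -1 0 0 0 0; 0.9 -1 0 0 0 0; 0.9 -1 0 0 0 0; 0.9 -1 0 0 0 0",
)

```text
time: 18.5
tool_pos: [0.572, -0.0787, 0.1101]
tcp_rot: [1.0, 0.001, -0.001, 0.0]
contact_force: [0.0, 0.2, 0.7]
gripper_width: 0.0535
gripper_force: 0.0
```

```bash
python3 - <<'E'
from fit import *
wsnap('tray3');f=np.load("pics/tray3.npz");P=cloud(f)
print(fit(P,"nut",np.array((.4817,-.1775)),[-20,0,20],.021))
s=(np.hypot(*(P[:,:2]-(.4817,-.1772)).T)<.03)&(abs(P[:,2]-.0255)<.003);print("top",P[s].mean(0).round(4),cv2.minAreaRect(P[s,:2].astype(np.float32)*1000))
for n,c in dict(rect=(.5871,-.1833)).items():
    b=(ortho(f,c,.007).max(2)<75).astype(np.uint8)
    k=max(cv2.findContours(b,cv2.RETR_EXTERNAL,cv2.CHAIN_APPROX_NONE)[0],key=cv2.contourArea);M=cv2.moments(k)
    print(n,px2xy([[M['m10']/M['m00'],M['m01']/M['m00']]],c)[0].round(4))
go(.576,.2875,10.3)
E
```

```text
{} [ 0.572  -0.0787  0.1101]
[ 0.4797 -0.1796 -0.8     0.154 ]
top [ 0.4958 -0.1841  0.0253] ((495.5085144042969, -184.6442108154297), (19.55409812927246, 7.616702079772949), 78.716552734375)
rect [ 0.5874 -0.183 ]
pos [ 0.5713 -0.0793  0.11  ] yaw 0.0 shift [ 0.048 -3.668  0.   ] wz -0.172 t 18.55
```

View pics/tray3.png

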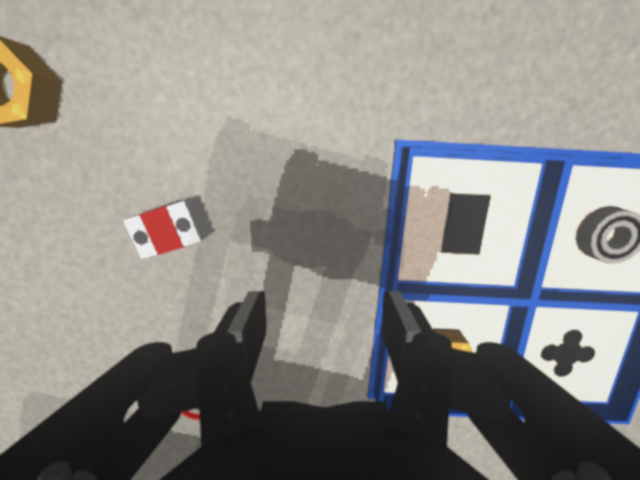

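The finger hides the nut at (452,340) in this view, so I'll check it in the final overview. On to the block.

Call:
send_rows(
  steps="0 -0.35 0 0 0 0; 0 -0.7 0 0 0 0; 0 -1 0 0 0 0",
)

```text
time: 18.85
tool_pos: [0.571, 0.0205, 0.1103]
tcp_rot: [1.0, -0.002, -0.001, -0.0]
contact_force: [-0.3, -0.4, -0.6]
gripper_width: 0.0535
gripper_force: 0.0
```

Call:
send_rows(
  steps="0 -0.35 0 0 0 0; 0 -0.7 0 0 0 0; 0 -1 0 0 0 0",
)

```text
time: 19.15
tool_pos: [0.5715, 0.1207, 0.1104]
tcp_rot: [1.0, -0.001, -0.001, 0.0]
contact_force: [1.0, 0.3, -0.8]
gripper_width: 0.0536
gripper_force: 0.0
```

Call:
send_rows(
  steps="0 -0.35 0 0 0 0; 0 -0.7 0 0 0 0; 0 -1 0 0 0 0",
)

```text
time: 19.45
tool_pos: [0.572, 0.2206, 0.1104]
tcp_rot: [1.0, -0.001, -0.0, 0.0]
contact_force: [0.7, -0.4, 0.1]
gripper_width: 0.0533
gripper_force: 0.0
```

Call:
send_rows(
  steps="0.048 -0.35 0 0 0 -0.08; 0.048 -0.668 0 0 0 -0.172; 0.048 -0.668 0 0 0 -0.172; 0.048 -0.668 0 0 0 -0.172; 0.048 -0.668 0 0 0 -0.172",
)

```text
time: 19.95
tool_pos: [0.5771, 0.2856, 0.1103]
tcp_rot: [0.996, 0.088, -0.001, 0.0]
contact_force: [0.1, -0.1, 0.5]
gripper_width: 0.0534
gripper_force: 0.0
```

```bash
python3 - <<'E'
from fit import *
wsnap('blk')
P=cloud(np.load("pics/blk.npz")); print(fit(P,"block",np.array((.576,.2885)),[0,10,20],.023))
s=(np.hypot(*(P[:,:2]-(.576,.2885)).T)<.032)&(abs(P[:,2]-.028)<.003);print("top",P[s].mean(0).round(4),cv2.minAreaRect(P[s,:2].astype(np.float32)*1000))
go(.576,.2873,10.3)
E
```

```text
{} [0.5771 0.2856 0.1103]
[ 0.5755  0.2877 10.4     0.067 ]
top [0.5771 0.288  0.0277] ((576.4523315429688, 287.8980712890625), (45.99565124511719, 30.035444259643555), 10.12501335144043)
pos [0.5773 0.2856 0.1104] yaw 10.1 shift [-0.01  -0.019 -0.   ] wz -0.003 t 20.0
```

Call:
send_rows(
  steps="-0.01 -0.012 0.4 0 0 0; -0.01 -0.012 0.7 0 0 0; -0.01 -0.012 0.9 0 0 0; -0.01 -0.012 1 0 0 0; -0.01 -0.012 1 0 0 0; -0.01 -0.012 1 0 0 0",
)

```text
time: 20.6
tool_pos: [0.577, 0.2882, 0.0113]
tcp_rot: [0.996, 0.089, 0.0, -0.0]
contact_force: [-0.2, -0.1, 1.1]
gripper_width: 0.0535
gripper_force: 0.0
```

Call:
send_rows(
  steps="0 0 0.06 0 0 0; 0 0 0.06 0 0 0; 0 0 0.06 0 0 0",
)

```text
time: 20.9
tool_pos: [0.5766, 0.2887, 0.0051]
tcp_rot: [0.996, 0.089, 0.0, -0.0]
contact_force: [-0.3, 0.6, -0.6]
gripper_width: 0.0534
gripper_force: 0.0
```

Call:
send_rows(
  steps="0 0 0 0 0 0; 0 0 0 0 0 0; 0 0 0 0 0 0; 0 0 0 0 0 0; 0 0 0 0 0 0",
  jaw=1,
)

```text
time: 21.4
tool_pos: [0.5767, 0.2887, 0.005]
tcp_rot: [0.996, 0.089, 0.0, -0.0]
contact_force: [-0.1, 0.2, 5.5]
gripper_width: 0.0292
gripper_force: 41.2
```

Call:
send_rows(
  steps="0 0 -0.2 0 0 0; 0 0 -0.5 0 0 0; 0 0 -0.8 0 0 0.1; 0 0 -0.8 0 0 0.222; 0 0 -0.8 0 0 0.222; 0 0 -0.8 0 0 0.222; 0 0 -0.8 0 0 0.222",
)

```text
time: 22.1
tool_pos: [0.5753, 0.2881, 0.0833]
tcp_rot: [1.0, -0.026, -0.001, 0.0]
contact_force: [-0.6, 1.1, -1.1]
gripper_width: 0.0292
gripper_force: 40.5
```

```bash
python3 -c "
from h import *
go(.5872,-.1845,-3.1)"
```

```text
pos [0.5753 0.2881 0.0833] yaw -3.0 shift [3.620e-01 4.714e+00 3.000e-03] wz 0.002 t 22.1
```

Call:
send_rows(
  steps="0.02 0.3 0 0 0 0; 0.05 0.62 0 0 0 0; 0.073 0.943 0 0 0 0",
)

```text
time: 22.4
tool_pos: [0.5779, 0.1931, 0.0835]
tcp_rot: [1.0, -0.026, -0.001, 0.0]
contact_force: [0.3, 0.4, -1.2]
gripper_width: 0.0294
gripper_force: 40.5
```

Call:
send_rows(
  steps="0.02 0.3 0 0 0 0; 0.05 0.62 0 0 0 0; 0.073 0.943 0 0 0 0",
)

```text
time: 22.7
tool_pos: [0.5801, 0.0982, 0.0836]
tcp_rot: [1.0, -0.026, -0.001, -0.0]
contact_force: [0.0, -0.5, -1.5]
gripper_width: 0.0289
gripper_force: 40.5
```

Call:
send_rows(
  steps="0.02 0.3 0 0 0 0; 0.05 0.62 0 0 0 0; 0.073 0.943 0 0 0 0",
)

```text
time: 23.0
tool_pos: [0.5823, 0.0037, 0.0837]
tcp_rot: [1.0, -0.026, -0.001, -0.0]
contact_force: [-0.0, -0.1, -0.0]
gripper_width: 0.0291
gripper_force: 40.5
```

Call:
send_rows(
  steps="0.02 0.3 0 0 0 0; 0.05 0.62 0 0 0 0; 0.073 0.943 0 0 0 0",
)

```text
time: 23.3
tool_pos: [0.5845, -0.0908, 0.0836]
tcp_rot: [1.0, -0.026, -0.001, -0.0]
contact_force: [-0.4, -0.3, -1.6]
gripper_width: 0.0294
gripper_force: 40.5
```

Call:
send_rows(
  steps="0.02 0.3 0 0 0 0; 0.05 0.62 0 0 0 0; 0.073 0.943 0 0 0 0; 0.073 0.943 0 0 0 0; 0.073 0.943 0 0 0 0; 0.073 0.943 0 0 0 0",
)

```text
time: 23.9
tool_pos: [0.5866, -0.1832, 0.0838]
tcp_rot: [1.0, -0.027, -0.001, -0.001]
contact_force: [-0.2, -0.0, -0.9]
gripper_width: 0.0291
gripper_force: 40.5
```

```bash
python3 -c "
from h import *
go(.5876,-.1845,-3.1)"
```

```text
pos [ 0.5866 -0.1832  0.0838] yaw -3.0 shift [ 0.011  0.013 -0.   ] wz 0.001 t 23.9
```

Call:
send_rows(
  steps="0.005 0.004 0.3 0 0 0; 0.005 0.004 0.55 0 0 0; 0.005 0.004 0.65 0 0 0; 0.005 0.004 0.69 0 0 0; 0.005 0.004 0.71 0 0 0; 0.005 0.004 0.71 0 0 0; 0.005 0.004 0.71 0 0 0",
)

```text
time: 24.6
tool_pos: [0.5886, -0.1849, 0.0145]
tcp_rot: [1.0, -0.027, 0.001, 0.0]
contact_force: [-0.1, 0.2, -0.3]
gripper_width: 0.0292
gripper_force: 40.5
```

Call:
send_rows(
  steps="0 0 0 0 0 0; 0 0 0.003 0 0 0; 0 0 0.006 0 0 0; 0 0 0.006 0 0 0",
)

```text
time: 25.0
tool_pos: [0.5878, -0.1848, 0.013]
tcp_rot: [1.0, -0.027, 0.0, -0.0]
contact_force: [-0.5, 0.0, -1.5]
gripper_width: 0.0293
gripper_force: 40.5
```

Call:
send_rows(
  steps="0 0 0.005 0 0 0; 0 0 0.009 0 0 0; 0 0 0.009 0 0 0",
)

```text
time: 25.3
tool_pos: [0.5878, -0.1847, 0.0121]
tcp_rot: [1.0, -0.027, -0.0, -0.0]
contact_force: [-0.2, -0.4, -0.5]
gripper_width: 0.0294
gripper_force: 40.7
```

Call:
send_rows(
  steps="0 0 0.003 0 0 0; 0 0 0.005 0 0 0; 0 0 0.005 0 0 0",
)

```text
time: 25.6
tool_pos: [0.5878, -0.1847, 0.012]
tcp_rot: [1.0, -0.027, 0.0, -0.0]
contact_force: [-1.5, 0.3, 4.9]
gripper_width: 0.0294
gripper_force: 41.4
```

Call:
send_rows(
  steps="0 0 0 0 0 0; 0 0 0 0 0 0; 0 0 0 0 0 0; 0 0 0 0 0 0",
  jaw=-0.1,
)

```text
time: 26.0
tool_pos: [0.5878, -0.1847, 0.0114]
tcp_rot: [1.0, -0.027, -0.0, -0.0]
contact_force: [-1.0, -0.5, -0.2]
gripper_width: 0.0469
gripper_force: 0.0
```

Call:
send_rows(
  steps="0 0 -0.15 0 0 0; 0 0 -0.5 0 0 0; 0 0 -1 0 0 0; 0 0 -1 0 0 0",
)

```text
time: 26.4
tool_pos: [0.5926, -0.1867, 0.1191]
tcp_rot: [1.0, -0.027, 0.006, 0.002]
contact_force: [1.6, -0.4, 0.4]
gripper_width: 0.047
gripper_force: 0.0
```

Call:
send_rows(
  steps="-0.2 0.5 -0.5 0 0 -0.05; -0.2 0.5 -1 0 0 -0.05; -0.2 0.5 -1 0 0 -0.05; -0.2 0.5 -1 0 0 -0.05; -0.2 0.5 -1 0 0 -0.05; -0.2 0.5 -1 0 0 -0.05",
)

```text
time: 27.0
tool_pos: [0.5643, -0.2327, 0.2103]
tcp_rot: [1.0, -0.001, -0.001, -0.001]
contact_force: [0.7, 0.6, -0.7]
gripper_width: 0.047
gripper_force: 0.0
```

```bash
python3 - <<'E'
from fit import *
wsnap('tray4');f=np.load("pics/tray4.npz");P=cloud(f)
for n,c,z in(("nut",(.4817,-.1772),.026),("bear",(.582,-.2886),.023),("block",(.5871,-.1833),.035)):
    c=np.array(c);s=(np.hypot(*(P[:,:2]-c).T)<.032)&(abs(P[:,2]-z)<.004)
    r=cv2.minAreaRect(P[s,:2].astype(np.float32)*1000);print(n,c,fit(P,n,c,[-20,0,20],z-.005),P[s].mean(0).round(4),np.round(r[0],1),np.round(r[1],1))
c=(.4763,-.2829);b=(ortho(f,c,.007).max(2)<75).astype(np.uint8)
k=max(cv2.findContours(b,cv2.RETR_EXTERNAL,cv2.CHAIN_APPROX_NONE)[0],key=cv2.contourArea);M=cv2.moments(k)
print("cross",px2xy([[M['m10']/M['m00'],M['m01']/M['m00']]],c)[0].round(4))
cv2.imwrite("pics/t4.png",f["p"][120:360,200:460,::-1].repeat(2,0).repeat(2,1))
go(.44,.2815,0)
E
```

```text
{} [ 0.5643 -0.2327  0.2103]
nut [ 0.4817 -0.1772] [ 0.48   -0.1781 -2.9     0.402 ] [ 0.4839 -0.1837  0.0254] [ 482.9 -181.9] [40.9 27.9]
bear [ 0.582  -0.2886] [ 0.5814 -0.2877  2.5     0.271 ] [ 0.5823 -0.287   0.0222] [ 582.4 -287.2] [38.9 39. ]
block [ 0.5871 -0.1833] [ 0.5867 -0.1824 -3.      0.077 ] [ 0.5878 -0.1831  0.0347] [ 587.2 -183. ] [30.1 46.3]
cross [ 0.4677 -0.2878]
pos [ 0.5642 -0.2326  0.21  ] yaw -0.1 shift [-1.248 -5.139  0.012] wz -0.001 t 27.05
```

View pics/t4.png

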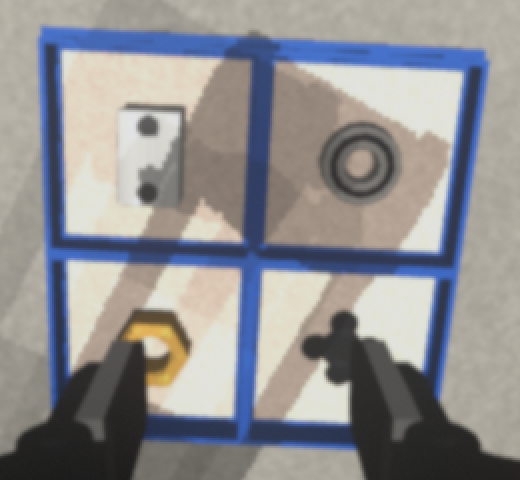

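The block, nut and bearing sit flat and centred in their compartments. Next is the knob.

Call:
send_rows(
  steps="-0.07 -0.35 0 0 0 0; -0.14 -0.7 0.1 0 0 0; -0.21 -1 0.2 0 0 0",
)

```text
time: 27.35
tool_pos: [0.5433, -0.1316, 0.19]
tcp_rot: [1.0, -0.001, -0.001, -0.001]
contact_force: [-0.0, 0.3, -0.7]
gripper_width: 0.0469
gripper_force: 0.0
```

Call:
send_rows(
  steps="-0.07 -0.35 0 0 0 0; -0.14 -0.7 0 0 0 0; -0.21 -1 0 0 0 0",
)

```text
time: 27.65
tool_pos: [0.5219, -0.0313, 0.19]
tcp_rot: [1.0, -0.0, -0.002, -0.001]
contact_force: [0.1, 1.3, 0.3]
gripper_width: 0.0474
gripper_force: 0.0
```

Call:
send_rows(
  steps="-0.07 -0.35 0 0 0 0; -0.14 -0.7 0 0 0 0; -0.21 -1 0 0 0 0",
)

```text
time: 27.95
tool_pos: [0.5011, 0.0685, 0.1903]
tcp_rot: [1.0, -0.0, -0.001, -0.0]
contact_force: [1.0, 0.5, 0.3]
gripper_width: 0.0471
gripper_force: 0.0
```

Call:
send_rows(
  steps="-0.07 -0.35 0 0 0 0; -0.14 -0.7 0 0 0 0; -0.21 -1 0 0 0 0",
)

```text
time: 28.25
tool_pos: [0.4803, 0.1684, 0.1903]
tcp_rot: [1.0, -0.0, -0.001, 0.0]
contact_force: [0.1, -0.7, 0.0]
gripper_width: 0.047
gripper_force: 0.0
```

Call:
send_rows(
  steps="-0.07 -0.35 0 0 0 0; -0.14 -0.7 0 0 0 0; -0.21 -1 0 0 0 0",
)

```text
time: 28.55
tool_pos: [0.4595, 0.2683, 0.1903]
tcp_rot: [1.0, -0.0, -0.001, 0.0]
contact_force: [0.8, -0.8, -0.2]
gripper_width: 0.0468
gripper_force: 0.0
```

Call:
send_rows(
  steps="-0.198 -0.139 0.3 0 0 0; -0.198 -0.139 0.6 0 0 0; -0.198 -0.139 0.6 0 0 0; -0.198 -0.139 0.6 0 0 0; -0.198 -0.139 0.6 0 0 0",
)

```text
time: 29.05
tool_pos: [0.4423, 0.2807, 0.1325]
tcp_rot: [1.0, -0.001, 0.001, -0.0]
contact_force: [0.1, -0.3, 0.4]
gripper_width: 0.047
gripper_force: 0.0
```

```bash
python3 - <<'E'
from fit import *
wsnap('knob');f=np.load("pics/knob.npz");P=cloud(f); c=np.array((.44,.2823))
print(fit(P,"knob",c,[0,20,40,60],.013))
s=(np.hypot(*(P[:,:2]-c).T)<.04)&(abs(P[:,2]-.04)<.003);print("hub",P[s].mean(0).round(4),cv2.minEnclosingCircle(P[s,:2].astype(np.float32)*1000))
go(.44,.2815,0)
cv2.imwrite("pics/k.png",np.hstack([ortho(f,c,.018),ortho(f,c,.04)])[...,::-1])
E
```

```text
{} [0.4423 0.2807 0.1325]
[ 0.4394  0.2824 62.4     0.088 ]
hub [0.4405 0.2823 0.0397] ((440.23565673828125, 282.3870544433594), 11.876494407653809)
pos [0.4425 0.2807 0.1327] yaw -0.1 shift [-0.025 -0.008 -0.   ] wz -0.002 t 29.1
```

View pics/k.png

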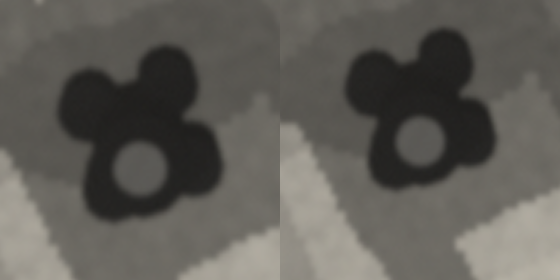

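The knob's hub dot is at the patch centre (140,140) of the 40 mm plane, with hub at (0.4402, 0.2823). Lobe yaw is about -27.4°. I'll grip it by the hub above the lobes.

Call:
send_rows(
  steps="-0.018 -0.006 0.4 0 0 0; -0.018 -0.006 0.7 0 0 0; -0.018 -0.006 0.9 0 0 0; -0.018 -0.006 1 0 0 0; -0.018 -0.006 1 0 0 0; -0.018 -0.006 1 0 0 0",
)

```text
time: 29.7
tool_pos: [0.4405, 0.2815, 0.0326]
tcp_rot: [1.0, -0.001, 0.001, -0.0]
contact_force: [0.1, 0.1, 0.9]
gripper_width: 0.0471
gripper_force: 0.0
```

Call:
send_rows(
  steps="0 0 0.06 0 0 0; 0 0 0.11 0 0 0; 0 0 0.11 0 0 0; 0 0 0.11 0 0 0",
)

```text
time: 30.1
tool_pos: [0.4393, 0.2812, 0.0206]
tcp_rot: [1.0, -0.001, -0.0, -0.0]
contact_force: [0.2, -0.1, 0.1]
gripper_width: 0.0469
gripper_force: 0.0
```

Call:
send_rows(
  steps="0 0 0 0 0 0; 0 0 0 0 0 0; 0 0 0 0 0 0; 0 0 0 0 0 0; 0 0 0 0 0 0",
  jaw=1,
)

```text
time: 30.6
tool_pos: [0.4395, 0.2813, 0.0208]
tcp_rot: [1.0, -0.001, 0.0, -0.0]
contact_force: [-1.8, -0.2, 5.6]
gripper_width: 0.0224
gripper_force: 39.1
```

Call:
send_rows(
  steps="0 0 -0.2 0 0 0; 0 0 -0.5 0 0 0; 0 0 -0.8 0 0 -0.1; 0 0 -0.8 0 0 -0.2; 0 0 -0.8 0 0 -0.3; 0 0 -0.8 0 0 -0.407; 0 0 -0.8 0 0 -0.407; 0 0 -0.8 0 0 -0.407; 0 0 -0.8 0 0 -0.407",
)

```text
time: 31.5
tool_pos: [0.4392, 0.2811, 0.1003]
tcp_rot: [0.978, 0.21, -0.0, 0.0]
contact_force: [-0.1, -0.4, -1.0]
gripper_width: 0.0225
gripper_force: 39.3
```

```bash
python3 -c "
from fit import *
go(.4757,-.2841,24.3)
wsnap('hold');P=cloud(np.load('pics/hold.npz'))
print(fit(P-[0,0,.08],'knob',np.array((.44,.282)),[70,80,90,100],.013))"
```

```text
pos [0.4392 0.2811 0.1003] yaw 24.2 shift [-1.984e+00  5.304e+00  1.000e-03] wz -0.002 t 31.5
{} [0.4392 0.2811 0.1003]
[ 0.4386  0.2829 84.5     0.764 ]
```

Call:
send_rows(
  steps="-0.11 0.29 0 0 0 0; -0.22 0.59 0 0 0 0; -0.331 0.884 0 0 0 0",
)

```text
time: 31.85
tool_pos: [0.4457, 0.1861, 0.1005]
tcp_rot: [0.978, 0.211, 0.0, 0.0]
contact_force: [0.1, -0.3, -0.6]
gripper_width: 0.0227
gripper_force: 39.4
```

Call:
send_rows(
  steps="-0.11 0.29 0 0 0 0; -0.22 0.59 0 0 0 0; -0.331 0.884 0 0 0 0",
)

```text
time: 32.15
tool_pos: [0.452, 0.0916, 0.1006]
tcp_rot: [0.978, 0.21, 0.0, -0.0]
contact_force: [0.8, 0.7, -0.2]
gripper_width: 0.0224
gripper_force: 39.4
```

Call:
send_rows(
  steps="-0.11 0.29 0 0 0 0; -0.22 0.59 0 0 0 0; -0.331 0.884 0 0 0 0",
)

```text
time: 32.45
tool_pos: [0.4582, -0.0027, 0.1006]
tcp_rot: [0.978, 0.21, 0.0, 0.0]
contact_force: [0.6, -0.0, -0.3]
gripper_width: 0.0228
gripper_force: 39.4
```

Call:
send_rows(
  steps="-0.11 0.29 0 0 0 0; -0.22 0.59 0 0 0 0; -0.331 0.884 0 0 0 0",
)

```text
time: 32.75
tool_pos: [0.4645, -0.097, 0.1005]
tcp_rot: [0.978, 0.21, 0.0, 0.0]
contact_force: [0.2, -0.3, -0.8]
gripper_width: 0.0223
gripper_force: 39.4
```

Call:
send_rows(
  steps="-0.11 0.29 0 0 0 0; -0.22 0.59 0 0 0 0; -0.331 0.884 0 0 0 0",
)

```text
time: 33.05
tool_pos: [0.4706, -0.1912, 0.1005]
tcp_rot: [0.978, 0.21, 0.0, -0.0]
contact_force: [-0.2, 0.5, -0.5]
gripper_width: 0.0224
gripper_force: 39.4
```

Call:
send_rows(
  steps="-0.11 0.29 0 0 0 0; -0.22 0.59 0 0 0 0; -0.331 0.884 0 0 0 0; -0.331 0.884 0 0 0 0; -0.331 0.884 0 0 0 0; -0.331 0.884 0 0 0 0; -0.331 0.884 0 0 0 0; -0.331 0.884 0 0 0 0",
)

```text
time: 33.85
tool_pos: [0.4768, -0.2829, 0.1005]
tcp_rot: [0.977, 0.211, -0.0, -0.0]
contact_force: [-0.1, -0.3, -0.3]
gripper_width: 0.0225
gripper_force: 39.4
```

```bash
python3 -c "
from fit import *
go(.4757,-.2841,24.3)"
```

```text
pos [ 0.4768 -0.2829  0.1005] yaw 24.4 shift [-0.015  0.007 -0.   ] wz 0.001 t 33.85
```

Call:
send_rows(
  steps="-0.01 0.005 0.3 0 0 0; -0.01 0.005 0.55 0 0 0; -0.01 0.005 0.65 0 0 0; -0.01 0.005 0.69 0 0 0; -0.01 0.005 0.715 0 0 0; -0.01 0.005 0.715 0 0 0; -0.01 0.005 0.715 0 0 0; -0.01 0.005 0.715 0 0 0",
)

```text
time: 34.65
tool_pos: [0.4767, -0.2852, 0.0298]
tcp_rot: [0.978, 0.211, 0.0, 0.001]
contact_force: [0.0, -0.3, -0.0]
gripper_width: 0.0223
gripper_force: 39.5
```

Call:
send_rows(
  steps="0 0 0.005 0 0 0; 0 0 0.01 0 0 0; 0 0 0.01 0 0 0",
)

```text
time: 34.95
tool_pos: [0.4762, -0.2848, 0.0281]
tcp_rot: [0.978, 0.211, 0.0, -0.0]
contact_force: [-0.5, -0.9, -1.3]
gripper_width: 0.0224
gripper_force: 39.5
```

Call:
send_rows(
  steps="0 0 0.004 0 0 0; 0 0 0.008 0 0 0; 0 0 0.008 0 0 0",
)

```text
time: 35.25
tool_pos: [0.4763, -0.2849, 0.0279]
tcp_rot: [0.978, 0.211, 0.0, 0.0]
contact_force: [-1.5, 1.1, 6.9]
gripper_width: 0.0224
gripper_force: 40.2
```

Call:
send_rows(
  steps="0 0 0 0 0 0; 0 0 0 0 0 0; 0 0 0 0 0 0; 0 0 0 0 0 0",
  jaw=-0.1,
)

```text
time: 35.65
tool_pos: [0.4762, -0.2848, 0.0271]
tcp_rot: [0.978, 0.211, -0.0, -0.0]
contact_force: [0.1, -0.2, -0.2]
gripper_width: 0.0474
gripper_force: 0.0
```

Call:
send_rows(
  steps="0 0 -0.15 0 0 0; 0 0 -0.5 0 0 0; 0 0 -1 0 0 0.1; 0 0 -1 0 0 0.2; 0 0 -1 0 0 0.3; 0 0 -1 0 0 0.407; 0 0 -1 0 0 0.407; 0 0 -1 0 0 0.407",
)

```text
time: 36.45
tool_pos: [0.4761, -0.2848, 0.127]
tcp_rot: [1.0, 0.001, -0.0, -0.0]
contact_force: [-0.3, 0.0, 0.3]
gripper_width: 0.0472
gripper_force: 0.0
```

Call:
send_rows(
  steps="0.5 -0.25 -0.5 0 0 0; 0.92 -0.47 -1 0 0 0; 0.92 -0.47 -1 0 0 0; 0.92 -0.47 -1 0 0 0; 0.92 -0.47 -1 0 0 0; 0.92 -0.47 -1 0 0 0; 0.92 -0.47 -1 0 0 0",
  jaw=-1,
)

```text
time: 37.15
tool_pos: [0.5665, -0.2379, 0.2255]
tcp_rot: [1.0, -0.001, -0.002, -0.001]
contact_force: [-0.8, 0.2, 0.0]
gripper_width: 0.0855
gripper_force: 0.0
```

```bash
python3 - <<'E'
from fit import *
wsnap('tray5');f=np.load("pics/tray5.npz");P=cloud(f)
for n,c,z in(("nut",(.4817,-.1772),.026),("bear",(.582,-.2886),.023),("block",(.5871,-.1833),.035),("knob",(.4763,-.2829),.025)):
    c=np.array(c);Q=P-[0,0,.007];s=(np.hypot(*(P[:,:2]-c).T)<.032)&(abs(P[:,2]-z)<.004)
    r=cv2.minAreaRect(P[s,:2].astype(np.float32)*1000);print(n,c,fit(Q,n,c,[-20,0,20],z-.012),P[s].mean(0).round(4),np.round(r[0],1),np.round(r[1],1))
s=(np.hypot(*(P[:,:2]-c).T)<.032)&(abs(P[:,2]-.047)<.003);print("hub",P[s].mean(0).round(4))
cv2.imwrite("pics/t5.png",f["p"][120:360,200:460,::-1].repeat(2,0).repeat(2,1))
E
```

```text
{} [ 0.5665 -0.2379  0.2255]
nut [ 0.4817 -0.1772] [ 0.48   -0.1779 -2.8     0.444 ] [ 0.4814 -0.1783  0.0254] [ 481.2 -177.9] [40.5 36.5]
bear [ 0.582  -0.2886] [  0.5814  -0.2876 -17.7      0.279 ] [ 0.5824 -0.287   0.0222] [ 581.9 -286.8] [39.2 38.5]
block [ 0.5871 -0.1833] [ 0.5867 -0.1824 -3.4     0.078 ] [ 0.5879 -0.1832  0.0347] [ 587.1 -183.2] [29.8 46.1]
knob [ 0.4763 -0.2829] [ 0.4761 -0.2831 -3.2     0.146 ] [ 0.484  -0.2819  0.0244] [ 477.5 -282.6] [36.5 36.8]
hub [ 0.4776 -0.2827  0.0467]
```

View pics/t5.png

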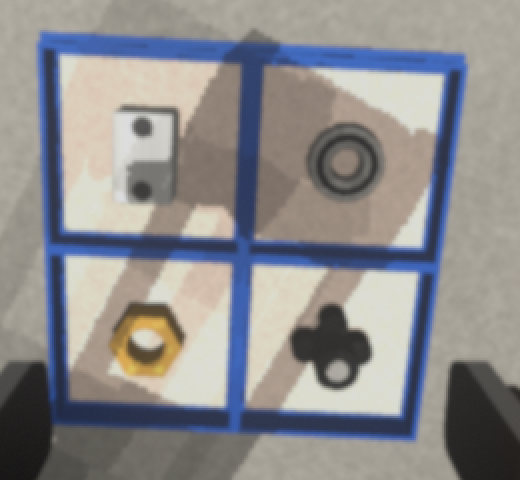

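All four parts are upright and centred to within about 1.5 mm: block (145,155), bearing (345,160), nut (147,340) and knob (333,347). Yaws match the cards at about -3°.

```bash
python3 -c "
from station import workorder
print(workorder.finish_job())"
```

```text
the job is handed in; nothing more can be done
None
```

I set the bearing, brass nut, aluminium block and black knob in their matching compartments, all upright and centred to within about 1.5 mm. I never touched the red-painted rejects. I handed the job in at about 37 s of the 106 s limit, and the hand-in gave no verdict.

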